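# Open the tube reader and hold a tube down on its spring plunger

### The arm

A 6-joint arm with a two-finger parallel gripper is mounted at the origin on a cart in front of the work surface, level with it; the furniture and walls round the work are solid. World frame = base frame: x ahead of the robot, y to its left, z up, the work surface at z = 0. Lengths are in mm, angles in rad, forces in N, time in s.
With the tool pointing down it reaches from about 350 to 975 mm from the base axis. Payload 7.1 kg.
Tool frame: the origin (TCP) lies at the very end of the fingers, on their centre line; the grasp point (between the pads) lies 19 mm behind it; z points along the fingers, y is the direction in which the jaws open and shut (so a half turn about z gives the same grasp; the last joint's range is limited). The gripper opens to 88 mm and grips with 3 to 60 N. Pads are 20 mm wide; open, the fingers measure 115 mm over their backs; the gripper's body (75 mm by 178 mm) begins 61 mm behind the grasp point.
Start: joints at [1.226, 0.423, 1.63, -0, 1.089, -0.019], TCP at [200.01, 592.116, 222.675] pointing down, gripper open.
Joint ranges: [-3, 3], [-0.9, 2.11], [0.09, 2.58], [-1.31, 4.45], [0.11, 2.69], [-2.54, 2.54]. Speed limits (rad/s): [2.39, 2.39, 3.01, 3.14, 3.14, 3.14].

### API

Orientations are given as a rotation vector (axis times angle).
In Python, from workcell import ctrl, imaging gives the robot as it stands. The module is installed in compiled form; this text tells all that it offers.
- The arm moves only by the shell command python3 -m pendant 'ROWS'. ROWS is JSON, a list of rows, each an object with "turn": the turn, a rotation vector about the world's x, y, z in rad, a list of three; "dp": the shift along the world's x, y, z in m, a list of three; "claw": the finger opening in m, from 0 to 0.0878. A call has 1 to 8 rows; each row is the pose to reach, as a shift and turn from the pose commanded when the call began; what a row does not reach only later rows make up. A row lasts 1/10 s, in which the tool goes at most 50 mm and 8.59 degrees, less where a joint would pass 70% of its speed; a pose out of reach is approached as far as the arm can. A call with a gripper value outside its range is refused whole. The fingers move at their own pace and stop on an object; the grip force is fixed at half the most. Time passes only in rows, so rows that repeat a pose let the fingers close. It gives the time, the measured TCP pose, the force and the opening at its end, in the units of the state.
- ctrl.get_obs(): the state, without advancing time (a new reading comes with each control period).
- imaging.get_image(name): name is "scene" or "top" or "wrist"; returns a dict with "pixels" (384x512x3 uint8, blue, green, red), "fov_y" (degrees; the focal length in pixels is half the picture's height over the tangent of half this angle, whatever the lens; pixels are square), "cx", "cy" (the principal point, pixels), "xyz" and "rotation" of the camera in the world. Camera axes: x right, y up, looking along -z (the intrinsics and any distortion apply to the point x, -y, -z); pixel columns grow to the right and rows downward; lengths in mm; the calibration is good to about 2 mm. A picture is of the moment at which its call begins. There is no depth.
- ctrl.close_job(): hands the job in, once; it reports no verdict.
The state is a dict: "t": time; "qpos": joint angles; "qvel": joint speeds; "joint_torque": joint torques, N m; "ee_pos": TCP position; "orientation": TCP orientation; "ft_force": force on the tool from outside, world axes, zero at the start; "moment": the same for the moment, N m; "width": finger opening in mm.
Only numpy, scipy, OpenCV 4.12 (cv2) and the standard library are available. Lean on these libraries where they do the work, as an engineer would, in place of code of your own. Each camera call takes 0.05 s, during which the arm holds its last target.

### The job

Pick up the blue-handled pry tool, put its blade under the front lip of the tube reader's black cover, lever the cover up and swing it fully open, then lay the tool back on the worktop. Take the blue-capped tube out of the grey block, lower it upright into the reader's well and press it down against the spring plunger until the plunger meets its hard stop. Finish while still holding the tube firmly pressed against the stop, and leave the dish, well plate and jar where they are.

Things in the scene. Friction and masses are not known exactly. Their poses are not given: they have to be found in the camera images.
- reader: white bench tube reader, fixed to the worktop, 112 (x) x 114 (y) x 88 mm. Origin on the worktop, straight below the well; its x axis points away from its front (the front has a small display and buttons and looks roughly to the robot), z up. Deck at z 88 mm from x -24 to +62; in front of that a step at z 78 mm from x -24 to -48, which gives the blade a 10 mm high gap under the cover's lip; front face at x -48.
- well_mouth (a point): centre of the well's mouth on the deck, 88 mm above the worktop. The well is a round vertical bore 32 mm wide. The plunger's flat orange top stands 50 mm below the mouth at rest and 62 mm below it at the hard stop.
- plunger (a joint): the sprung plunger in the well: 0 = up at rest, 0.012 (m) = pushed down to its hard stop. The spring pushes back with 2 N at the start and 6.8 N at the stop; anything more is carried by the stop.
- plunger_top (a point): centre of the flat top of the orange disc, 26 mm wide, on the plunger, on which the tube's tip stands (moves with it).
- cover (a joint): black cover, 78 long x 60 wide x 5 mm thick, over the well, hinged at its far edge; shut, it runs towards the reader's front from 4 to 82 mm from the hinge axis, its underside 88.5 mm above the worktop, the front 18 mm overhanging the step as a lip. Hinge angle: 0 = shut, 1.57 (rad) = upright, 1.9 = fully back. Stiff: it stays wherever it is left; lifting it at the lip takes about 0.8 N.
- cover_lip (a point): middle of the front edge of the cover's underside, 82 mm from the hinge axis (moves with the cover).
- cover_hinge (a point): middle of the hinge axis, 40 mm behind the well (reader x +40), 88.5 mm above the worktop, along the reader's y axis, level with the underside of the shut cover.
- pry_tool: loose flat pry tool lying on the worktop, 80 g. Blue handle 105 long x 18 wide x 24 mm high from x -55 to +50, steel blade 20 wide x 3 mm thick from x +52 to +120, blade centre 12 mm above the underside. Origin under the handle's middle, on the underside; x points to the blade tip, z up.
- blade_tip (a point): end of the blade, at mid-thickness: 120 mm ahead of the tool's origin and 12 mm above its underside.
- tube: conical 50 ml tube with a blue cap, 118 mm tall, body 28 mm wide, cap 34 mm wide over the top 15 mm, 40 g. Origin at its lower tip, z along the tube to the cap. Stands with slight play in one hole of the grey block, tip 8 mm above the worktop; grip it by the cap.
- tube_block: fixed grey block, 60 x 106 x 58 mm, with two 31 mm holes 50 mm deep, side by side along its y axis at y -25 and +25; origin under its centre.
- petri_dish: bystander: covered clear dish, 57 mm wide, 14 mm high.
- well_plate: bystander: clear well plate, 86 x 128 x 14 mm.
- stain_jar: bystander: white screw-top jar, 60 mm wide, 76 mm high.
Not all that is in view belongs to the job. Of the things like the tube, leave any that is pink; of the rest the larger one is meant.

How it is judged:
By the outcome, as a careful person would: the job done as asked, in the order asked, and still so for the second after the job is handed in, while the arm keeps its last pose, push and grip.
It also fails if it takes over 64 s, if anything falls off the work surface, if the arm or the gripper's body presses on something with over 40 N, if the wrist force passes 120 N, or if a joint passes its speed limit or range.

## Working session

There is one attempt and no reset: what is moved stays moved. The work goes in short steps, Python scripts to look and compute and a shell command to move; the robot and the scene stay as the last step left them, time stands still between calls to the robot, and variables do not carry over. Pictures are saved under pics/ and viewed, and the job is handed in when it is done.

```bash
mkdir -p pics; ls; cat > h.py <<'E'
import numpy as np, cv2
from workcell import ctrl, imaging
E
python3 - <<'E'
from h import *
for n in ["scene","top","wrist"]:
    d=imaging.get_image(n); cv2.imwrite(f"pics/{n}0.png",d["pixels"])
    np.save(f"{n}0.npy",d,allow_pickle=True)
    print(n,{k:(v if k!="pixels" else 0) for k,v in d.items()})
print(ctrl.get_obs())
E
```

```text
pics
scene {'pixels': 0, 'fov_y': 52.362075941803056, 'cx': 254.75141275227185, 'cy': 194.96069051445298, 'xyz': array([-170.53035186,  484.60300194,  631.85000393]), 'rotation': array([ 0.59900581, -1.0567571 , -1.95120517])}
top {'pixels': 0, 'fov_y': 46.891785953835594, 'cx': 251.08942091127918, 'cy': 188.42147543734998, 'xyz': array([ 490.18729777,   28.28704989, 1433.09702278]), 'rotation': array([ 0.04780748, -0.04364957, -1.55393494])}
wrist {'pixels': 0, 'fov_y': 60.55983606440104, 'cx': 255.69106176200322, 'cy': 196.56033595255266, 'xyz': array([139.37489239, 611.71481586, 384.45780841]), 'rotation': array([-0.21103395, -0.14913296,  1.23889993])}
{'t': 0.15, 'qpos': array([ 1.22599073e+00,  4.23649014e-01,  1.63050597e+00, -1.16315799e-05,
        1.08863778e+00, -1.90254414e-02]), 'qvel': array([-8.67598304e-04, -1.18612966e-03, -2.31223168e-03,  1.65851904e-03,
        2.33488310e-04, -8.56845270e-05]), 'joint_torque': array([-1.45402112e-05, -5.44985676e+01, -2.73917502e+01,  6.43839617e-02,
        2.04755191e-02, -7.74342971e-05]), 'ee_pos': array([199.87397319, 591.71100355, 222.09378678]), 'orientation': array([-5.09432251e-01, -3.09980310e+00,  1.85682785e-03]), 'ft_force': array([-0.15252523,  0.6443251 , -0.25162117]), 'moment': array([-0.02223444,  0.03900938, -0.00742521]), 'width': 88.07613843596359}
```

View pics/scene0.png

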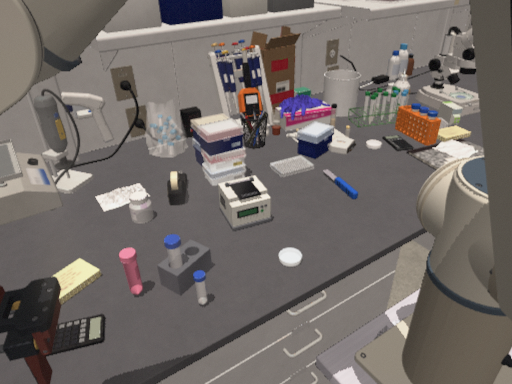

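View pics/top0.png

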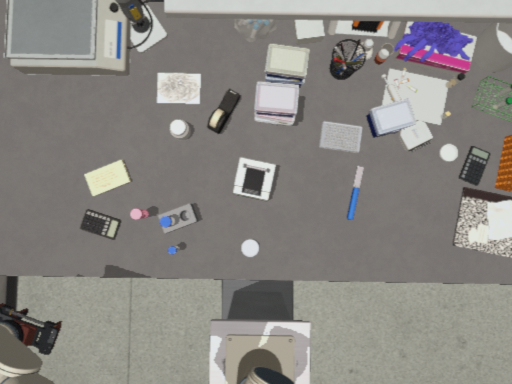

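View pics/wrist0.png

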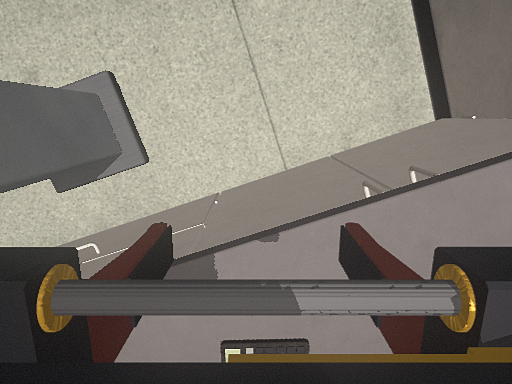

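```bash
cat > h.py <<'E'
import numpy as np, cv2
from scipy.spatial.transform import Rotation as R
from workcell import ctrl, imaging
def cam(d):
    return dict(f=192/np.tan(np.radians(d["fov_y"])/2),cx=d["cx"],cy=d["cy"],t=np.array(d["xyz"]),R=R.from_rotvec(d["rotation"]).as_matrix())
def ray(c,u,v):
    r=c["R"]@np.array([(u-c["cx"])/c["f"],-(v-c["cy"])/c["f"],-1.]); return c["t"],r/np.linalg.norm(r)
def plane(c,u,v,z):
    o,r=ray(c,u,v); return o+r*(z-o[2])/r[2]
def proj(c,p):
    q=c["R"].T@(np.array(p,float)-c["t"]); return np.array([c["cx"]+c["f"]*q[0]/-q[2], c["cy"]-c["f"]*q[1]/-q[2]])
def tri(c1,a,c2,b):
    o1,r1=ray(c1,*a);o2,r2=ray(c2,*b)
    s=np.linalg.lstsq(np.c_[r1,-r2],o2-o1,rcond=None)[0]
    p,q=o1+s[0]*r1,o2+s[1]*r2; return (p+q)/2,np.linalg.norm(p-q)
def load(n): return np.load(n,allow_pickle=True).item()
def shot(n,tag):
    d=imaging.get_image(n); cv2.imwrite(f"pics/{tag}.png",d["pixels"]); np.save(f"{tag}.npy",d,allow_pickle=True); return d
def crop(d,x0,y0,x1,y1,s,name):
    cv2.imwrite(f"pics/{name}.png",cv2.resize(d["pixels"][y0:y1,x0:x1],None,fx=s,fy=s,interpolation=cv2.INTER_CUBIC))
E
python3 - <<'E'
from h import *
t=load("top0.npy");s=load("scene0.npy")
crop(t,120,140,280,260,5,"ctop"); crop(s,110,160,290,310,4,"cscene"); crop(t,300,150,400,225,6,"ctool");crop(s,310,160,370,205,8,"cstool")
E
```

```text
(no output)
```

View pics/ctop.png

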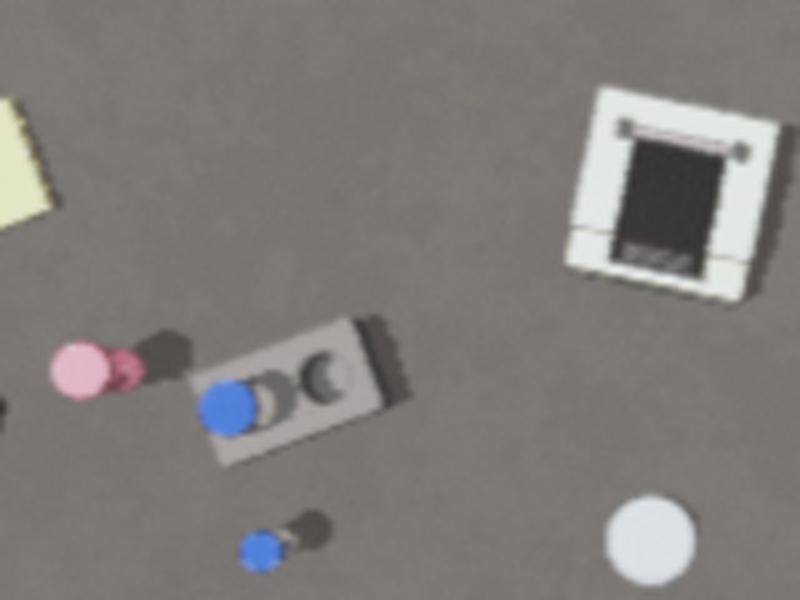

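View pics/cscene.png

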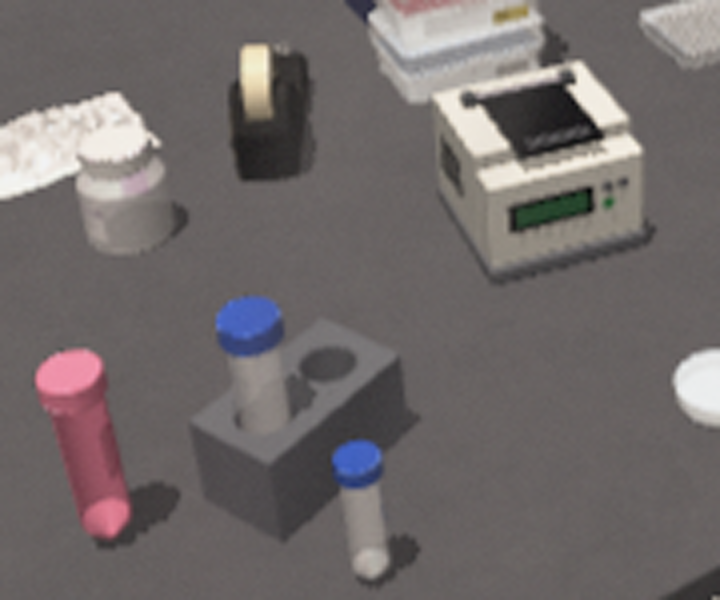

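View pics/ctool.png

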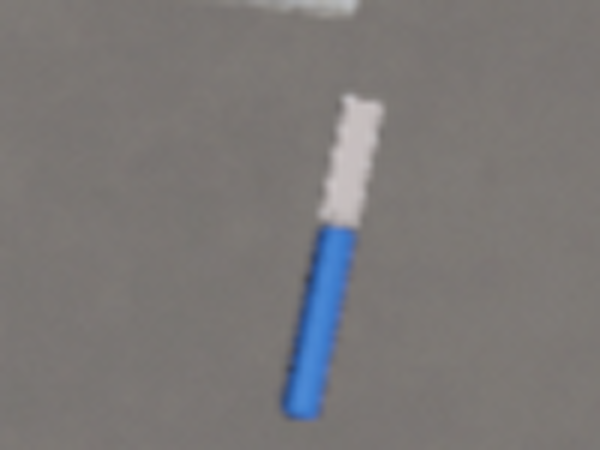

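View pics/cstool.png

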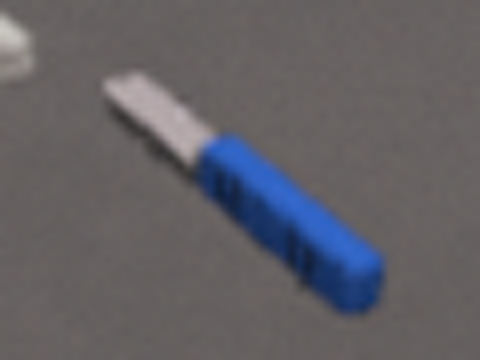

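Three things resemble the tube (top view): the blue-capped one in the block at (166,222), the small loose blue-capped one at (172,250), and the pink one at (136,214). The one in the block fits, because it is blue-capped, the larger of the two blue ones, and in the grey block. The crops confirm it.

```bash
cat > meas.py <<'E'
from h import *
t=load("top0.npy");s=load("scene0.npy");ct,cs=cam(t),cam(s)
def mask(d,lo,hi,roi):
    m=cv2.inRange(cv2.cvtColor(d["pixels"],cv2.COLOR_BGR2HSV),lo,hi); o=np.zeros_like(m); x0,y0,x1,y1=roi; o[y0:y1,x0:x1]=m[y0:y1,x0:x1]
    return o
B=((105,120,80),(130,255,255))
# tool
m=mask(t,*B,(330,160,380,225)); c=max(cv2.findContours(m,0,2)[0],key=cv2.contourArea)
r=cv2.minAreaRect(c);box=cv2.boxPoints(r)
P=np.array([plane(ct,*b,20)[:2] for b in box]);print("handle box px",box.round(1).tolist(),"mm",P.round(0).tolist(), "center",plane(ct,*r[0],22).round(1))
print("sides",np.linalg.norm(P[0]-P[1]),np.linalg.norm(P[1]-P[2]))
pix=np.argwhere(m>0)[:,::-1]; print("n",len(pix),"centroid",plane(ct,*pix.mean(0),24).round(1))
g=t["pixels"]; mb=np.zeros(m.shape,np.uint8); mb[160:195,345:370]=(g[160:195,345:370].min(2)>150)*255
c2=max(cv2.findContours(mb,0,2)[0],key=cv2.contourArea); r2=cv2.minAreaRect(c2); bb=cv2.boxPoints(r2)
print("blade",bb.round(1).tolist(),[plane(ct,*b,13).round(0)[:2].tolist() for b in bb])
pb=np.argwhere(mb>0)[:,::-1]; bc=plane(ct,*pb.mean(0),13);hc=plane(ct,*pix.mean(0),24); a=bc-hc; print("blade centroid",bc.round(1),"dist (exp 88)",np.linalg.norm(a[:2]),"yaw",np.degrees(np.arctan2(a[1],a[0])))
# scene check of handle
ms=mask(s,*B,(325,165,370,205)); ps=np.argwhere(ms>0)[:,::-1];print("scene handle ctr",plane(cs,*ps.mean(0),15).round(1))
# reader deck
mr=np.zeros(m.shape,np.uint8); mr[150:205,228:285]=(g[150:205,228:285].min(2)>165)*255
c3=max(cv2.findContours(mr,0,2)[0],key=cv2.contourArea); r3=cv2.minAreaRect(cv2.convexHull(c3)); b3=cv2.boxPoints(r3)
P=np.array([plane(ct,*b,87)[:2] for b in b3]);print("reader",b3.round(1).tolist(),P.round(0).tolist(),np.linalg.norm(P[0]-P[1]),np.linalg.norm(P[1]-P[2]),"ctr",P.mean(0),[np.degrees(np.arctan2(*(P[(i+1)%4]-P[i])[::-1])) for i in range(4)])
# cap
mc=mask(t,*B,(150,205,182,240)); pc=np.argwhere(mc>0)[:,::-1]; (u,v),rad=cv2.minEnclosingCircle(pc.astype(np.float32))
print("cap top px",pc.mean(0),rad,"mm",plane(ct,*pc.mean(0),124).round(1), "diam",np.sqrt(4*len(pc)/np.pi)/ct["f"]*(ct["t"][2]-126))
mc=mask(s,*B,(160,230,187,255)); pc2=np.argwhere(mc>0)[:,::-1]; print("cap scene",pc2.mean(0),plane(cs,*pc2.mean(0),118).round(1),tri(ct,pc.mean(0),cs,pc2.mean(0)))
E
python3 meas.py
```

```text
handle box px [[346.29998779296875, 218.39999389648438], [353.0, 187.1999969482422], [358.79998779296875, 188.39999389648438], [352.1000061035156, 219.6999969482422]] mm [[482.0, -272.0], [582.0, -293.0], [578.0, -311.0], [478.0, -290.0]] center [ 530.1 -291.2   22. ]
sides 102.29214946851464 18.689900048088212
n 186 centroid [ 530.3 -290.9   24. ]
blade [[352.5, 186.1999969482422], [357.1000061035156, 165.60000610351562], [363.6000061035156, 167.0], [359.0, 187.6999969482422]] [[586.0, -293.0], [652.0, -307.0], [648.0, -328.0], [581.0, -314.0]]
blade centroid [ 617.4 -310.8   13. ] dist (exp 88) 89.38134895065005 yaw -12.897934782921203
scene handle ctr [ 523.1 -287.1   15. ]
reader [[231.8000030517578, 192.3000030517578], [239.3000030517578, 156.60000610351562], [275.3999938964844, 164.1999969482422], [267.8999938964844, 199.89999389648438]] [[556.0, 91.0], [666.0, 70.0], [644.0, -41.0], [535.0, -19.0]] 111.60443881146367 112.89632333736475 ctr [600.17607194  25.3433783 ] [np.float64(-10.794379704792302), np.float64(-101.0260796663688), np.float64(168.93492048165507), np.float64(79.04108254680948)]
cap top px [165.21348315 221.42696629] 5.427173614501953 mm [465.  284.1 124. ] diam 31.429394754085532
cap scene [171.04216867 240.63253012] [466.8 288.3 118. ] (array([465.56269048, 286.89290044, 118.09939549]), np.float64(3.477830913662168))
```

```bash
cat > goto.py <<'E'
from h import *
def need(pos,yaw,pitch=0):
    """pos TCP mm; yaw deg = world direction whose perpendicular is jaw axis"""
    o=ctrl.get_obs(); R0=R.from_rotvec(o["orientation"])
    out=[]
    for k in (0,180):
        a=np.radians(yaw+k); x=np.array([np.cos(a),np.sin(a),0]); z=np.array([0,0,-1.]); y=np.cross(z,x)
        Rd=R.from_matrix(np.c_[x,y,z]); t=(Rd*R0.inv()).as_rotvec(); out.append(t)
    print("pose",o["ee_pos"].round(1),"t",round(o["t"],2),"f",o["ft_force"].round(1),"w",round(o["width"],1),"q6",o["qpos"].round(2))
    print("dp m",((np.array(pos)-o["ee_pos"])/1000).round(4)); 
    for t in out: print("turn",t.round(3),np.degrees(np.linalg.norm(t)).round(1))
if __name__=="__main__":
    import sys; a=list(map(float,sys.argv[1:])); need(a[:3],a[3])
E
python3 goto.py 540 -293 220 -12.9; python3 - <<'E'
from h import *
print(R.from_rotvec(ctrl.get_obs()["orientation"]).as_matrix().round(2))
E
```

```text
pose [199.9 591.7 222.1] t 0.15 f [-0.2  0.6 -0.3] w 88.1 q6 [ 1.23  0.42  1.63 -0.    1.09 -0.02]
dp m [ 0.3401 -0.8847 -0.0021]
turn [-1.000e-03 -2.000e-03 -3.041e+00] 174.2
turn [ 0.001 -0.     0.101] 5.8
[[-0.95  0.32 -0.  ]
 [ 0.32  0.95 -0.  ]
 [ 0.   -0.   -1.  ]]
```

```bash
python3 -m pendant '[{"dp":[0.05,-0.12,0],"turn":[0,0,0.101],"claw":0.06},{"dp":[0.34,-0.885,0],"turn":[0,0,0.101],"claw":0.06},{"dp":[0.34,-0.885,0],"turn":[0,0,0.101],"claw":0.06},{"dp":[0.34,-0.885,0],"turn":[0,0,0.101],"claw":0.06},{"dp":[0.34,-0.885,0],"turn":[0,0,0.101],"claw":0.06},{"dp":[0.34,-0.885,0],"turn":[0,0,0.101],"claw":0.06},{"dp":[0.34,-0.885,0],"turn":[0,0,0.101],"claw":0.06},{"dp":[0.34,-0.885,0],"turn":[0,0,0.101],"claw":0.06}]'; python3 goto.py 540 -293 180 -12.9
```

```text
t: 0.95
ee_pos: [344.4, 217.2, 222.8]
orientation: [0.351, 3.122, 0.0]
ft_force: [1.2, 0.0, 0.2]
width: 59.9
pose [344.4 217.2 222.8] t 0.95 f [1.2 0.  0.2] w 59.9 q6 [ 0.53  0.09  2.08 -0.    0.96 -0.81]
dp m [ 0.1956 -0.5102 -0.0428]
turn [-1.000e-03 -0.000e+00  3.141e+00] 179.9
turn [-0.     0.    -0.001] 0.1
```

```bash
python3 -m pendant '[{"dp":[0.195,-0.51,-0.02],"turn":[0,0,0],"claw":0.06},{"dp":[0.195,-0.51,-0.02],"turn":[0,0,0],"claw":0.06},{"dp":[0.195,-0.51,-0.02],"turn":[0,0,0],"claw":0.06},{"dp":[0.195,-0.51,-0.02],"turn":[0,0,0],"claw":0.06},{"dp":[0.195,-0.51,-0.02],"turn":[0,0,0],"claw":0.06},{"dp":[0.195,-0.51,-0.02],"turn":[0,0,0],"claw":0.06},{"dp":[0.195,-0.51,-0.02],"turn":[0,0,0],"claw":0.06},{"dp":[0.195,-0.51,-0.02],"turn":[0,0,0],"claw":0.06}]' >/dev/null;python3 -m pendant '[{"dp":[0.0575,-0.15,-0.02],"turn":[0,0,0],"claw":0.06},{"dp":[0.0575,-0.15,-0.02],"turn":[0,0,0],"claw":0.06},{"dp":[0.0575,-0.15,-0.02],"turn":[0,0,0],"claw":0.06},{"dp":[0.0575,-0.15,-0.02],"turn":[0,0,0],"claw":0.06}]'; python3 goto.py 540 -293 180 -12.9
python3 - <<'E'
from h import *
d=shot("wrist","w1")
E
```

```text
t: 2.15
ee_pos: [545.5, -308.7, 187.1]
orientation: [0.357, 3.12, -0.002]
ft_force: [0.6, 0.6, -0.2]
width: 60.0
pose [ 545.5 -308.7  187.1] t 2.15 f [ 0.6  0.6 -0.2] w 60.0 q6 [-0.53  0.47  1.65 -0.    1.02 -1.88]
dp m [-0.0055  0.0157 -0.0071]
turn [ 1.000e-03 -2.000e-03 -3.139e+00] 179.8
turn [0.001 0.001 0.003] 0.2
```

View pics/w1.png

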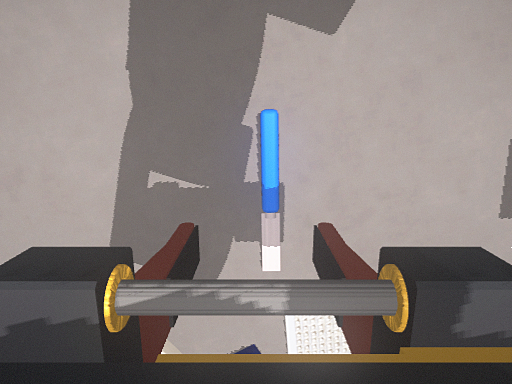

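The wrist view shows the handle from about (269,110) to (270,212) and the blade down to (271,271). I'll measure it from here.

```bash
python3 - <<'E'
from h import *
d=load("w1.npy");c=cam(d)
for p in [(269,110),(270,212)]: print(plane(c,*p,24).round(1))
for p in [(262,271),(280,271),(271,271)]: print(plane(c,*p,13.5).round(1))
m=cv2.inRange(cv2.cvtColor(d["pixels"],cv2.COLOR_BGR2HSV),(95,120,80),(130,255,255)); m[230:]=0; m[:,:240]=0;m[:,300:]=0
k=max(cv2.findContours(m,0,2)[0],key=cv2.contourArea); r=cv2.minAreaRect(k); b=cv2.boxPoints(r);P=np.array([plane(c,*q,24)[:2] for q in b]);print(P.round(1).tolist(),P.mean(0),b.round(0).tolist())
E
python3 goto.py 0 0 0 -12.9 | head -1
```

```text
[ 481.3 -281.7   24. ]
[ 580.9 -302.7   24. ]
[ 649.  -326.4   13.5]
[ 653.5 -306.9   13.5]
[ 651.2 -316.6   13.5]
[[478.4, -289.9], [482.3, -273.1], [582.7, -294.6], [578.5, -312.7]] [ 530.49540422 -292.5862924 ] [[260.0, 109.0], [278.0, 109.0], [278.0, 212.0], [260.0, 212.0]]
pose [ 545.2 -307.9  186.9] t 2.2 f [ 0.8 -0.1  0.1] w 59.9 q6 [-0.53  0.47  1.65 -0.    1.02 -1.88]
```

```bash
python3 -m pendant '[{"dp":[0.0025,0.012,-0.05],"turn":[0,0,0.015],"claw":0.06},{"dp":[0.0025,0.012,-0.1],"turn":[0,0,0.015],"claw":0.06},{"dp":[0.0025,0.012,-0.135],"turn":[0,0,0.015],"claw":0.06},{"dp":[0.0025,0.012,-0.135],"turn":[0,0,0.015],"claw":0.06},{"dp":[0.0025,0.012,-0.135],"turn":[0,0,0.015],"claw":0.06}]';  python3 goto.py 547.6 -296.1 4 -12
```

```text
t: 2.7
ee_pos: [546.8, -291.3, 53.4]
orientation: [-0.328, -3.123, -0.001]
ft_force: [0.3, -0.5, 0.8]
width: 60.1
pose [ 546.8 -291.3   53.4] t 2.7 f [ 0.3 -0.5  0.8] w 60.1 q6 [-0.51  0.64  1.73  0.    0.78 -1.87]
dp m [ 0.0008 -0.0048 -0.0494]
turn [ 2.000e-03 -1.000e-03  3.141e+00] 180.0
turn [-0.001 -0.001 -0.   ] 0.1
```

```bash
python3 -m pendant '[{"dp":[0.001,-0.005,-0.025],"turn":[0,0,0],"claw":0.06},{"dp":[0.001,-0.005,-0.045],"turn":[0,0,0],"claw":0.06},{"dp":[0.001,-0.005,-0.049],"turn":[0,0,0],"claw":0.06},{"dp":[0.001,-0.005,-0.049],"turn":[0,0,0],"claw":0.04},{"dp":[0.001,-0.005,-0.049],"turn":[0,0,0],"claw":0.005},{"dp":[0.001,-0.005,-0.049],"turn":[0,0,0],"claw":0.005},{"dp":[0.001,-0.005,-0.049],"turn":[0,0,0],"claw":0.005},{"dp":[0.001,-0.005,-0.049],"turn":[0,0,0],"claw":0.005}]';  python3 goto.py 547.6 -296.1 4 -12
```

```text
t: 3.5
ee_pos: [548.3, -297.4, 4.7]
orientation: [0.329, 3.124, -0.0]
ft_force: [0.2, 0.7, -0.2]
width: 23.5
pose [ 548.3 -297.4    4.7] t 3.5 f [ 0.2  0.7 -0.2] w 23.5 q6 [-0.52  0.72  1.72  0.    0.7  -1.88]
dp m [-0.0007  0.0013 -0.0007]
turn [ 1.000e-03 -1.000e-03 -3.141e+00] 180.0
turn [0.    0.001 0.   ] 0.1
```

```bash
python3 -m pendant '[{"dp":[0,0,0],"turn":[0,0,0],"claw":0.005},{"dp":[0,0,0],"turn":[0,0,0],"claw":0.005},{"dp":[0,0,0.03],"turn":[0,0,0],"claw":0.005},{"dp":[0,0,0.08],"turn":[0,0,0],"claw":0.005},{"dp":[0,0,0.12],"turn":[0,0,0],"claw":0.005},{"dp":[0,0,0.12],"turn":[0,0,0],"claw":0.005},{"dp":[0,0,0.12],"turn":[0,0,0],"claw":0.005}]'; python3 - <<'E'
from h import *
shot("wrist","w2");shot("scene","s2")
E
```

```text
t: 4.2
ee_pos: [548.2, -297.5, 124.7]
orientation: [0.329, 3.123, -0.001]
ft_force: [-0.2, -0.1, -0.6]
width: 18.2
```

View pics/w2.png

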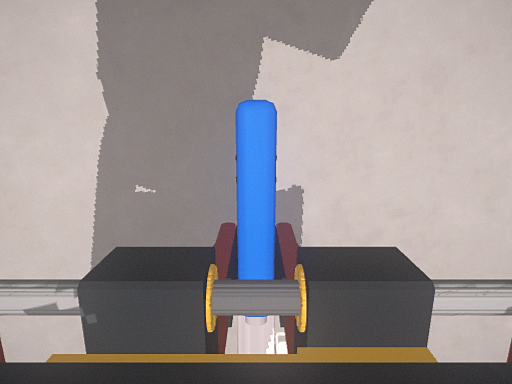

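View pics/s2.png

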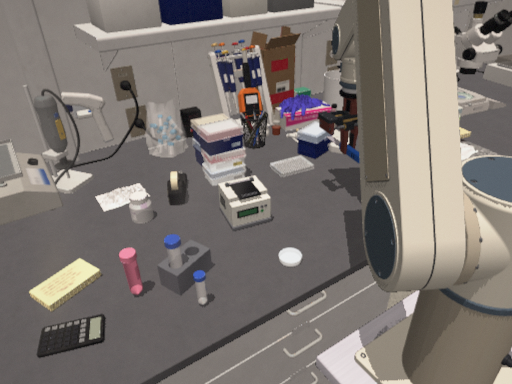

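```bash
python3 - <<'E'
from h import *
d=load("w2.npy");c=cam(d);o=ctrl.get_obs();e=o["ee_pos"]
a=np.radians(-12);ux=np.array([np.cos(a),np.sin(a)]);uy=np.array([-ux[1],ux[0]])
for z in (140,144,148):
  p=plane(c,256,100,z)[:2]-e[:2];print(z,p@ux,p@uy)
# reader overlay
a=np.radians(-11);
def rp(x,y,z,O=(593.3,26.7)): return np.array([O[0]+x*np.cos(a)-y*np.sin(a),O[1]+x*np.sin(a)+y*np.cos(a),z])
for n in ("top0","s2"):
  d=load(n+".npy");c=cam(d); S=6; x0,y0=(225,145) if n=="top0" else (205,165)
  im=cv2.resize(d["pixels"][y0:y0+70,x0:x0+80],None,fx=S,fy=S,interpolation=cv2.INTER_CUBIC)
  q=lambda *p:tuple(int(v) for v in ((proj(c,rp(*p))-[x0,y0]+.5)*S))
  for l in [[(-24,-57,88),(62,-57,88),(62,57,88),(-24,57,88)],[(-48,-57,78),(-24,-57,78),(-24,57,78),(-48,57,78)],[(-42,-30,93.5),(36,-30,93.5),(36,30,93.5),(-42,30,93.5)]]:
    cv2.polylines(im,[np.array([q(*p) for p in l])],True,(0,0,255),1)
  cv2.imwrite(f"pics/ov_{n}.png",im)
E
```

```text
140 -68.76303795874531 -1.1049572691849903
144 -68.59461479829947 -1.1048326546942795
148 -68.42619163785365 -1.1047080402035114
```

View pics/ov_top0.png

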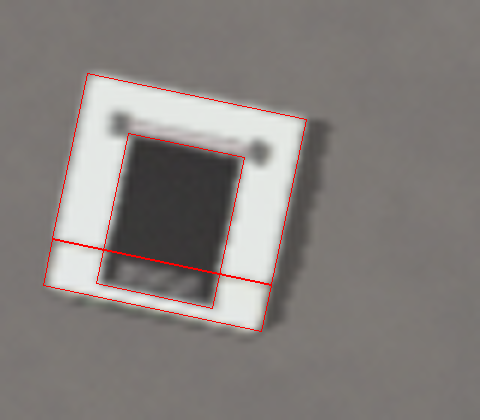

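View pics/ov_s2.png

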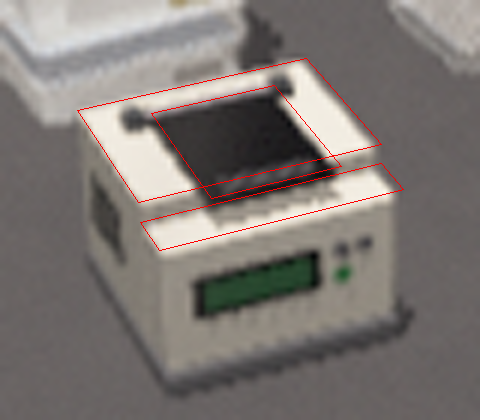

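```bash
python3 goto.py 421.5 60 125 -11; python3 -m pendant '[{"dp":[-0.127,0.3575,0],"turn":[0,0,0.017],"claw":0.005},{"dp":[-0.127,0.3575,0],"turn":[0,0,0.017],"claw":0.005},{"dp":[-0.127,0.3575,0],"turn":[0,0,0.017],"claw":0.005},{"dp":[-0.127,0.3575,0],"turn":[0,0,0.017],"claw":0.005},{"dp":[-0.127,0.3575,0],"turn":[0,0,0.017],"claw":0.005},{"dp":[-0.127,0.3575,0],"turn":[0,0,0.017],"claw":0.005},{"dp":[-0.127,0.3575,0],"turn":[0,0,0.017],"claw":0.005},{"dp":[-0.127,0.3575,0],"turn":[0,0,0.017],"claw":0.005}]';python3 -m pendant '[{"dp":[0,0,0],"turn":[0,0,0],"claw":0.005},{"dp":[0,0,0],"turn":[0,0,0],"claw":0.005},{"dp":[0,0,0],"turn":[0,0,0],"claw":0.005}]';python3 goto.py 421.5 60 76 -11
```

```text
pose [ 546.9 -296.7  122.5] t 4.3 f [ 0.1  0.6 -0.8] w 17.9 q6 [-0.52  0.54  1.7  -0.    0.9  -1.88]
dp m [-0.1254  0.3567  0.0025]
turn [-4.000e-03  2.000e-03 -3.124e+00] 179.0
turn [-0.001 -0.002  0.018] 1.0
t: 5.1
ee_pos: [417.9, 62.3, 122.4]
orientation: [-0.3, -3.123, 0.001]
ft_force: [0.1, 0.5, -0.9]
width: 17.6
t: 5.4
ee_pos: [421.0, 59.5, 123.4]
orientation: [-0.303, -3.126, 0.001]
ft_force: [0.8, 0.1, -0.5]
width: 17.8
pose [421.   59.5 123.4] t 5.4 f [ 0.8  0.1 -0.5] w 17.8 q6 [ 0.11  0.3   2.13 -0.    0.71 -1.26]
dp m [ 0.0005  0.0005 -0.0474]
turn [-2.00e-03 -1.00e-03 -3.14e+00] 179.9
turn [ 0.    -0.001  0.001] 0.1
```

```bash
python3 -m pendant '[{"dp":[0.0005,0.0005,-0.03],"turn":[0,0,0],"claw":0.005},{"dp":[0.0005,0.0005,-0.048],"turn":[0,0,0],"claw":0.005},{"dp":[0.0005,0.0005,-0.048],"turn":[0,0,0],"claw":0.005},{"dp":[0.0005,0.0005,-0.048],"turn":[0,0,0],"claw":0.005}]';python3 - <<'E'
from h import *
d=shot("scene","s3");crop(d,190,150,320,245,6,"s3c");d=shot("top","t3");crop(d,200,140,300,215,8,"t3c");shot("wrist","w3")
print(ctrl.get_obs()["ee_pos"])
E
```

```text
t: 5.8
ee_pos: [421.6, 59.8, 75.9]
orientation: [-0.305, -3.126, 0.0]
ft_force: [0.4, 0.3, -0.5]
width: 17.7
[422.30411739  60.35833409  76.7893707 ]
```

View pics/s3c.png

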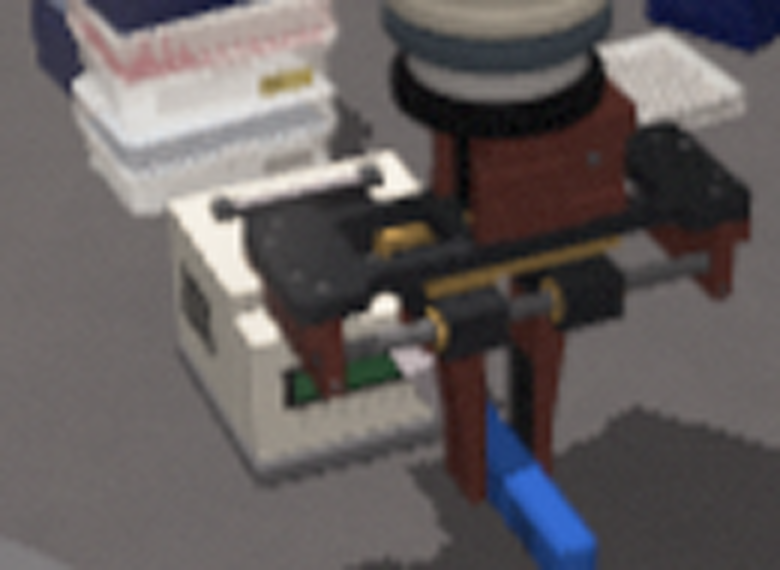

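View pics/t3c.png

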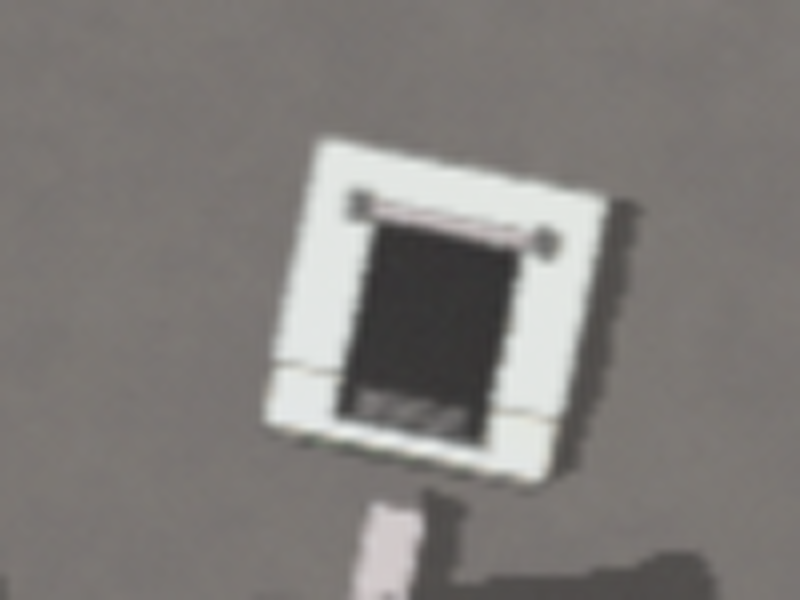

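View pics/w3.png

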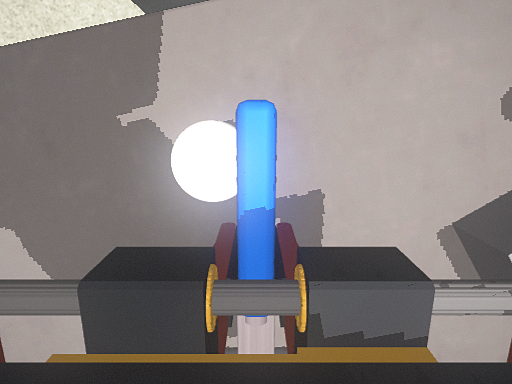

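```bash
python3 - <<'E'
from h import *
c=cam(load("t3.npy"));a=np.radians(-11);ux=np.array([np.cos(a),np.sin(a)]);uy=np.array([-ux[1],ux[0]])
O=np.array([593.3,26.7])
for n,p,z in [("tip",(400,503),85),("lipL",(338,413),93),("lipR",(485,440),93),("stepFrontR",(545,484),78),("stepFrontL",(265,428),78),("backL",(322,138),88),("backR",(606,200),88)]:
  w=plane(c,200+p[0]/8-.4,140+p[1]/8-.4,z)[:2];print(n,w.round(1),((w-O)@ux).round(1),((w-O)@uy).round(1))
E
```

```text
tip [526.   36.3] -67.9 -3.4
lipL [559.5  60.4] -39.6 26.6
lipR [550.1   4.5] -38.1 -30.0
stepFrontR [534.3 -19. ] -49.2 -56.1
stepFrontL [554.   88.6] -50.3 53.2
backL [664.8  68.4] 62.2 54.6
backR [642.8 -40.4] 61.4 -56.4
```

```bash
python3 -m pendant '[{"dp":[0.0195,-0.0035,-0.0005],"turn":[0,0,0],"claw":0.005},{"dp":[0.0275,-0.0053,-0.0005],"turn":[0,0,0],"claw":0.005},{"dp":[0.034,-0.0065,-0.0005],"turn":[0,0,0],"claw":0.005},{"dp":[0.0393,-0.0076,-0.0005],"turn":[0,0,0],"claw":0.005},{"dp":[0.0393,-0.0076,-0.0005],"turn":[0,0,0],"claw":0.005},{"dp":[0.0393,-0.0076,-0.0005],"turn":[0,0,0],"claw":0.005}]';python3 - <<'E'
from h import *
d=shot("scene","s4");crop(d,190,150,320,245,6,"s4c");d=shot("top","t4");crop(d,200,140,300,215,8,"t4c")
print(ctrl.get_obs()["ee_pos"])
E
```

```text
t: 6.55
ee_pos: [460.3, 53.1, 75.5]
orientation: [-0.302, -3.126, 0.0]
ft_force: [0.1, 0.1, -0.7]
width: 17.7
[460.20436601  53.11555283  75.43619496]
```

View pics/s4c.png

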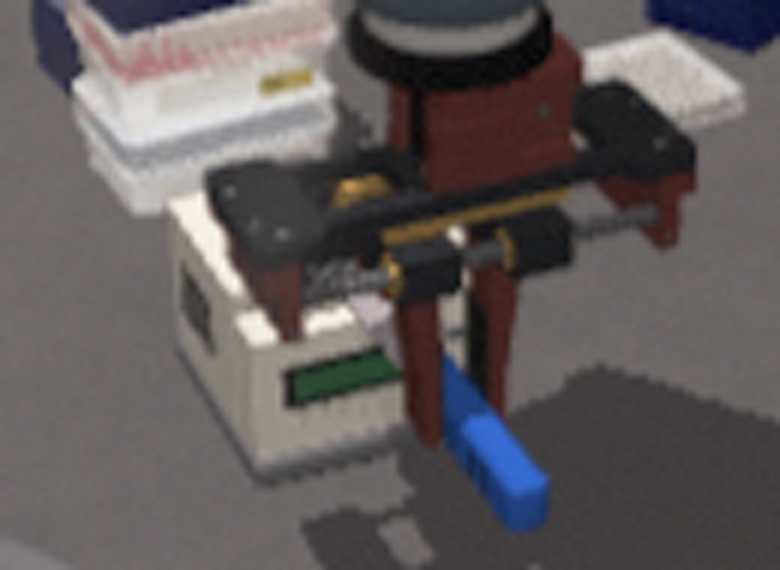

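View pics/t4c.png

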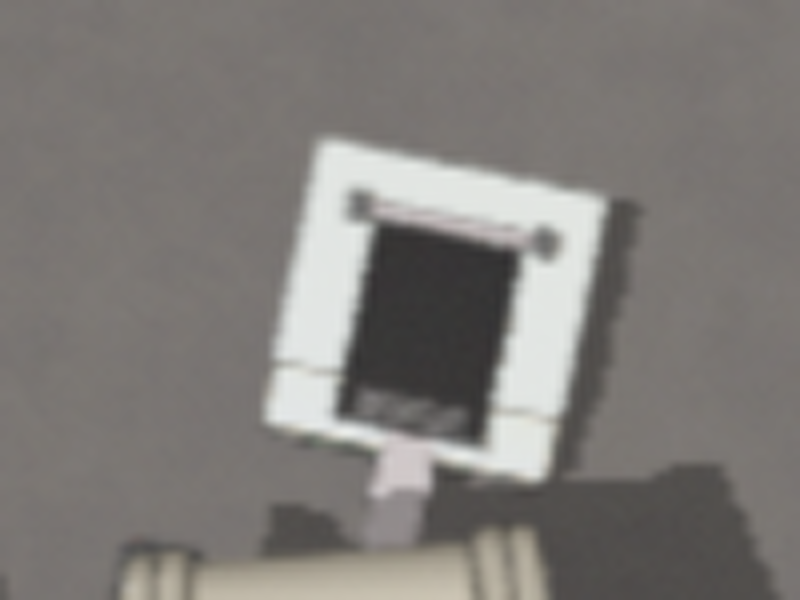

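```bash
python3 -m pendant '[{"dp":[0.001,0,0.012],"turn":[0,0,0],"claw":0.005},{"dp":[0.003,-0.0006,0.024],"turn":[0,0,0],"claw":0.005},{"dp":[0.007,-0.0014,0.033],"turn":[0,0,0],"claw":0.005},{"dp":[0.0125,-0.0024,0.0415],"turn":[0,0,0],"claw":0.005},{"dp":[0.019,-0.0037,0.049],"turn":[0,0,0],"claw":0.005},{"dp":[0.0265,-0.0052,0.0555],"turn":[0,0,0],"claw":0.005},{"dp":[0.0265,-0.0052,0.0555],"turn":[0,0,0],"claw":0.005}]';python3 - <<'E'
from h import *
d=shot("scene","s5");crop(d,190,130,320,225,6,"s5c");d=shot("top","t5");crop(d,200,140,300,215,8,"t5c")
print(ctrl.get_obs()["ee_pos"])
E
```

```text
t: 7.35
ee_pos: [489.5, 47.8, 132.2]
orientation: [0.302, 3.124, 0.001]
ft_force: [0.3, 0.4, -1.2]
width: 17.8
[487.79137808  47.7870577  131.08970871]
```

View pics/s5c.png

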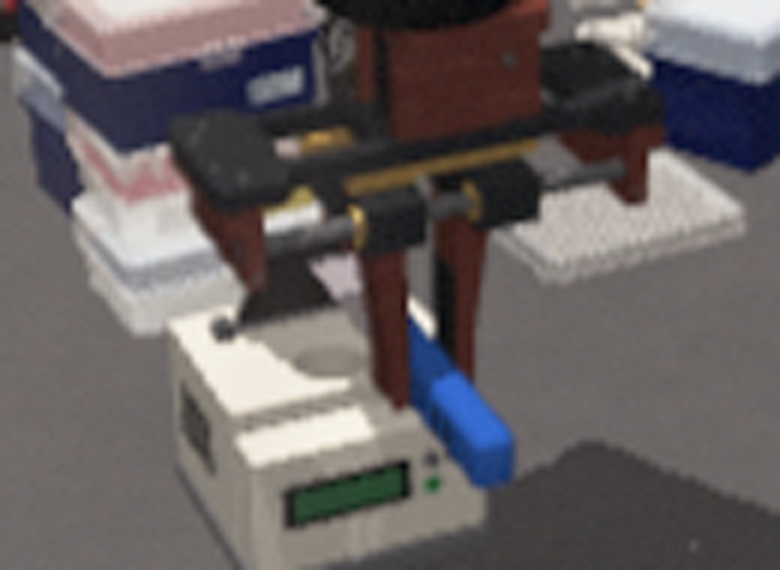

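View pics/t5c.png

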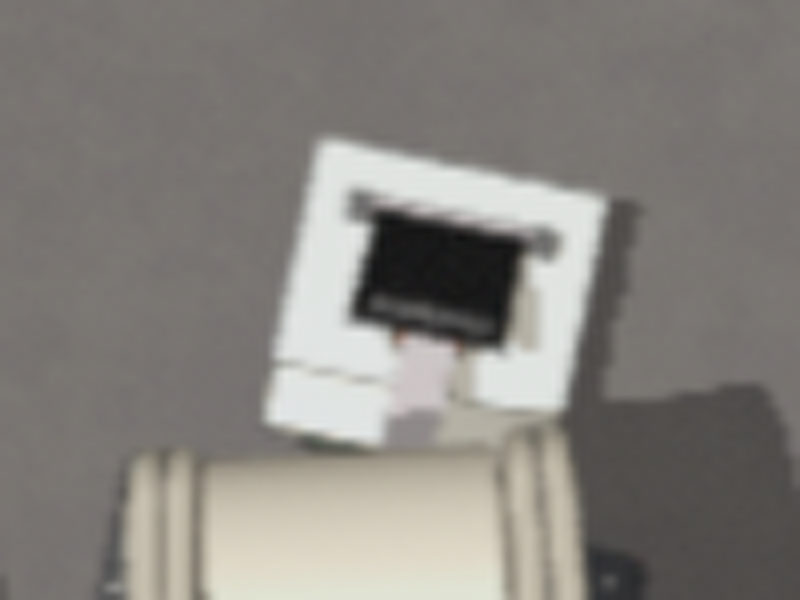

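```bash
python3 -m pendant '[{"dp":[0.0082,-0.0016,0.005],"turn":[0,0,0],"claw":0.005},{"dp":[0.017,-0.0033,0.009],"turn":[0,0,0],"claw":0.005},{"dp":[0.0264,-0.0051,0.011],"turn":[0,0,0],"claw":0.005},{"dp":[0.0358,-0.007,0.012],"turn":[0,0,0],"claw":0.005},{"dp":[0.042,-0.0082,0.0115],"turn":[0,0,0],"claw":0.005},{"dp":[0.0513,-0.01,0.010],"turn":[0,0,0],"claw":0.005},{"dp":[0.0513,-0.01,0.010],"turn":[0,0,0],"claw":0.005}]';python3 - <<'E'
from h import *
d=shot("top","t6");crop(d,200,140,300,215,8,"t6c")
print(ctrl.get_obs()["ee_pos"])
E
```

```text
t: 8.15
ee_pos: [539.9, 37.6, 140.8]
orientation: [0.303, 3.126, 0.0]
ft_force: [-0.0, 0.0, -0.6]
width: 17.8
[539.13922306  37.73746929 140.70701078]
```

View pics/t6c.png

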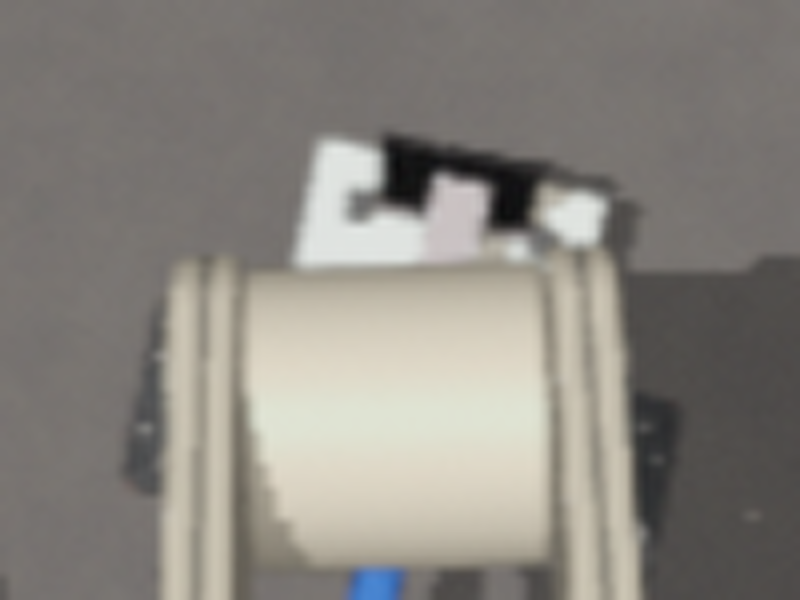

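```bash
python3 -m pendant '[{"dp":[0.004,-0.0008,-0.001],"turn":[0,0,0],"claw":0.005},{"dp":[0.008,-0.0016,-0.002],"turn":[0,0,0],"claw":0.005},{"dp":[0.008,-0.0016,-0.003],"turn":[0,0,0],"claw":0.005}]';python3 -m pendant '[{"dp":[0.002,-0.0004,0],"turn":[0,0,0],"claw":0.005},{"dp":[0.002,-0.0004,0],"turn":[0,0,0],"claw":0.005}]'; python3 -m pendant '[{"dp":[0.002,-0.0004,0],"turn":[0,0,0],"claw":0.005},{"dp":[0.002,-0.0004,0],"turn":[0,0,0],"claw":0.005}]'
```

```text
t: 8.5
ee_pos: [547.1, 36.2, 138.0]
orientation: [0.302, 3.127, 0.0]
ft_force: [0.6, -0.5, -0.8]
width: 17.6
t: 8.7
ee_pos: [548.7, 35.9, 138.0]
orientation: [-0.302, -3.127, -0.0]
ft_force: [0.7, 0.7, -0.6]
width: 17.9
t: 8.9
ee_pos: [549.2, 35.7, 137.7]
orientation: [-0.302, -3.124, 0.0]
ft_force: [-6.4, 2.6, 1.1]
width: 18.3
```

```bash
python3 -m pendant '[{"dp":[-0.03,0.006,0],"turn":[0,0,0],"claw":0.005},{"dp":[-0.07,0.014,0],"turn":[0,0,0],"claw":0.005},{"dp":[-0.07,-0.06,0],"turn":[0,0,0],"claw":0.005},{"dp":[0,-0.333,0],"turn":[0,0,-0.017],"claw":0.005},{"dp":[0,-0.333,0],"turn":[0,0,-0.017],"claw":0.005},{"dp":[0,-0.333,0],"turn":[0,0,-0.017],"claw":0.005},{"dp":[0,-0.333,0],"turn":[0,0,-0.017],"claw":0.005},{"dp":[0,-0.333,0],"turn":[0,0,-0.017],"claw":0.005}]';python3 -m pendant '[{"dp":[0,-0.075,0],"turn":[0,0,0],"claw":0.005},{"dp":[0,-0.075,0],"turn":[0,0,0],"claw":0.005},{"dp":[0,-0.075,-0.0],"turn":[0,0,0],"claw":0.005}]';python3 goto.py 548 -297 30 -12;python3 - <<'E'
from h import *
d=shot("top","t7");crop(d,200,140,400,290,4,"t7c");d=shot("scene","s7");crop(d,190,130,320,225,6,"s7c")
print(ctrl.get_obs()["ee_pos"])
E
```

```text
t: 9.7
ee_pos: [538.4, -246.2, 138.3]
orientation: [0.329, 3.123, -0.0]
ft_force: [1.0, 0.8, -0.5]
width: 17.7
t: 10.0
ee_pos: [538.2, -322.7, 138.2]
orientation: [0.334, 3.122, -0.002]
ft_force: [0.0, 0.5, -0.4]
width: 17.5
pose [ 538.2 -322.7  138.2] t 10.0 f [ 0.   0.5 -0.4] w 17.5 q6 [-0.56  0.53  1.68 -0.    0.93 -1.92]
dp m [ 0.0098  0.0257 -0.1082]
turn [ 3.000e-03 -2.000e-03 -3.138e+00] 179.8
turn [0.002 0.002 0.004] 0.3
[ 537.64749851 -319.01252813  137.78972169]
```

View pics/t7c.png

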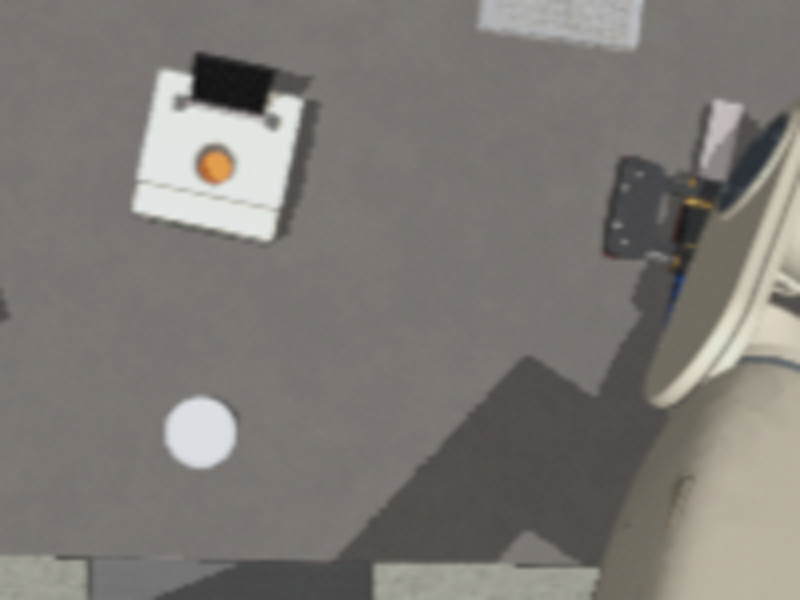

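View pics/s7c.png

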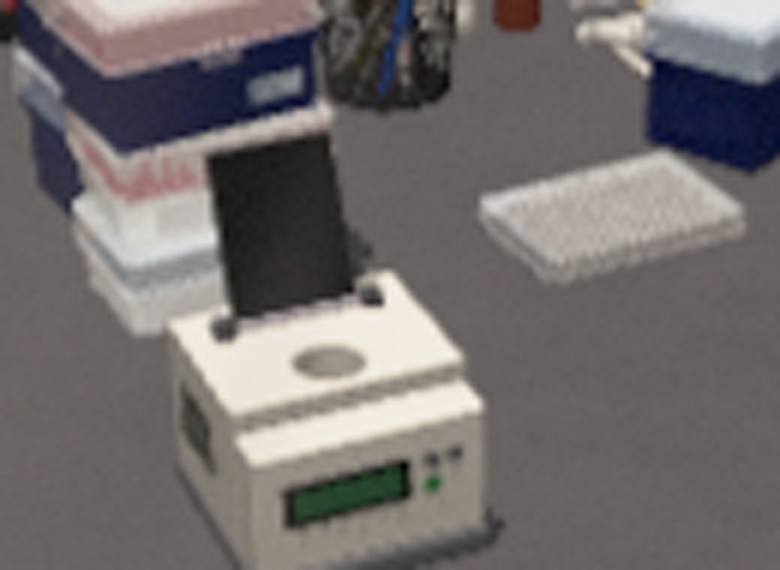

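The cover is fully back and the orange plunger is visible in the well. Next I lay the tool down.

```bash
python3 -m pendant '[{"dp":[0,0,-0.045],"turn":[0,0,0],"claw":0.005},{"dp":[0,0,-0.09],"turn":[0,0,0],"claw":0.005},{"dp":[0,0,-0.115],"turn":[0,0,0],"claw":0.005},{"dp":[0,0,-0.125],"turn":[0,0,0],"claw":0.005},{"dp":[0,0,-0.13],"turn":[0,0,0],"claw":0.005},{"dp":[0,0,-0.1325],"turn":[0,0,0],"claw":0.005},{"dp":[0,0,-0.1325],"turn":[0,0,0],"claw":0.005},{"dp":[0,0,-0.1325],"turn":[0,0,0],"claw":0.005}]'
```

```text
t: 10.9
ee_pos: [538.8, -319.3, 6.9]
orientation: [0.329, 3.122, -0.001]
ft_force: [-1.0, -0.6, -1.3]
width: 17.7
```

```bash
python3 -m pendant '[{"dp":[0,0,-0.0015],"turn":[0,0,0],"claw":0.005},{"dp":[0,0,-0.002],"turn":[0,0,0],"claw":0.005},{"dp":[0,0,-0.002],"turn":[0,0,0],"claw":0.005}]';python3 -m pendant '[{"dp":[0,0,0],"turn":[0,0,0],"claw":0.03},{"dp":[0,0,0],"turn":[0,0,0],"claw":0.055},{"dp":[0,0,0],"turn":[0,0,0],"claw":0.055},{"dp":[0,0,0.04],"turn":[0,0,0],"claw":0.055},{"dp":[0,0,0.09],"turn":[0,0,0],"claw":0.055},{"dp":[0,0,0.14],"turn":[0,0,0],"claw":0.055},{"dp":[0,0,0.18],"turn":[0,0,0],"claw":0.055},{"dp":[0,0,0.18],"turn":[0,0,0],"claw":0.055}]'
python3 - <<'E'
from h import *
shot("wrist","w8")
E
python3 goto.py 465 286 190 -11
```

```text
t: 11.2
ee_pos: [538.3, -319.2, 4.4]
orientation: [0.329, 3.123, -0.001]
ft_force: [-0.8, 0.5, 6.1]
width: 17.7
t: 12.0
ee_pos: [541.1, -320.8, 190.0]
orientation: [0.328, 3.115, -0.007]
ft_force: [0.7, 0.0, 0.4]
width: 55.0
pose [ 539.6 -319.9  186.8] t 12.05 f [ 0.7  0.4 -1.1] w 55.4 q6 [-0.55  0.46  1.66 -0.    1.01 -1.92]
dp m [-0.0746  0.6059  0.0032]
turn [ 0.008 -0.005 -3.124] 179.0
turn [0.003 0.005 0.018] 1.1
```

View pics/w8.png

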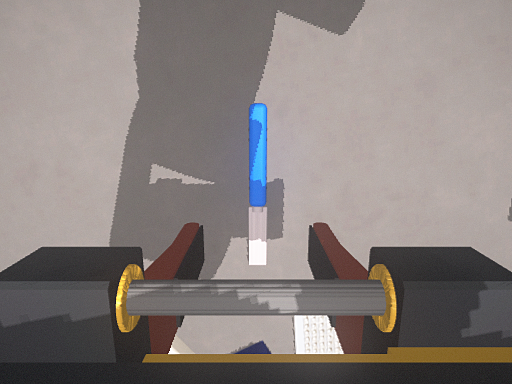

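```bash
python3 -m pendant '[{"dp":[-0.05,0.05,0.028],"turn":[0,0,0.018],"claw":0.06},{"dp":[-0.05,0.604,0.028],"turn":[0,0,0.018],"claw":0.06},{"dp":[-0.05,0.604,0.028],"turn":[0,0,0.018],"claw":0.06},{"dp":[-0.05,0.604,0.028],"turn":[0,0,0.018],"claw":0.06},{"dp":[-0.05,0.604,0.028],"turn":[0,0,0.018],"claw":0.06},{"dp":[-0.05,0.604,0.028],"turn":[0,0,0.018],"claw":0.06},{"dp":[-0.05,0.604,0.028],"turn":[0,0,0.018],"claw":0.06},{"dp":[-0.05,0.604,0.028],"turn":[0,0,0.018],"claw":0.06}]';python3 goto.py 490 284 215 -11
```

```text
t: 12.85
ee_pos: [493.1, 65.6, 206.2]
orientation: [-0.301, -3.124, 0.001]
ft_force: [0.2, 0.6, -0.5]
width: 60.3
pose [493.1  65.6 206.2] t 12.85 f [ 0.2  0.6 -0.5] w 60.3 q6 [ 0.11  0.26  1.92 -0.    0.97 -1.27]
dp m [-0.0031  0.2184  0.0088]
turn [-0.004 -0.    -3.142] 180.0
turn [ 0.    -0.003  0.   ] 0.2
```

```bash
python3 -m pendant '[{"dp":[0,0.22,0.009],"turn":[0,0,0],"claw":0.06},{"dp":[0,0.22,0.009],"turn":[0,0,0],"claw":0.06},{"dp":[0,0.22,0.009],"turn":[0,0,0],"claw":0.06},{"dp":[0,0.22,0.009],"turn":[0,0,0],"claw":0.06},{"dp":[0,0.22,0.009],"turn":[0,0,0],"claw":0.06},{"dp":[0,0.22,0.009],"turn":[0,0,0],"claw":0.06},{"dp":[0,0.22,0.009],"turn":[0,0,0],"claw":0.06}]';python3 - <<'E'
from h import *
shot("wrist","w9")
E
python3 goto.py 465 286 150 -11
```

```text
t: 13.55
ee_pos: [493.6, 283.2, 215.1]
orientation: [-0.299, -3.125, 0.003]
ft_force: [-1.3, -1.0, -0.6]
width: 60.2
pose [493.8 282.6 215.4] t 13.6 f [-0.2 -0.4 -0.4] w 59.8 q6 [ 0.5   0.35  1.76 -0.    1.03 -0.88]
dp m [-0.0288  0.0034 -0.0654]
turn [4.000e-03 3.000e-03 3.141e+00] 180.0
turn [ 0.002 -0.002 -0.   ] 0.2
```

View pics/w9.png

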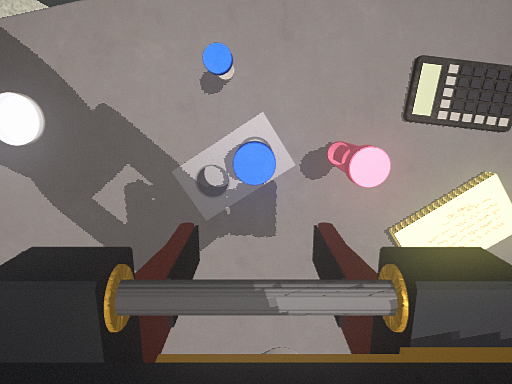

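```bash
python3 - <<'E'
from h import *
d=load("w9.npy");c=cam(d)
m=cv2.inRange(cv2.cvtColor(d["pixels"],cv2.COLOR_BGR2HSV),(100,120,60),(130,255,255)); m[:100]=0;m[220:]=0
k=max(cv2.findContours(m,0,2)[0],key=cv2.contourArea);(u,v),r=cv2.minEnclosingCircle(k);print("cap",u,v,r,plane(c,u,v,125).round(1),"pink",plane(c,369,166,120).round(1))
d=load("t7.npy");c=cam(d)
m=cv2.inRange(cv2.cvtColor(d["pixels"],cv2.COLOR_BGR2HSV),(5,120,120),(25,255,255));m[:, :240]=0;m[:,270:]=0;m[:160]=0;m[200:]=0
p=np.argwhere(m>0)[:,::-1];print("orange",len(p),p.mean(0),p.min(0),p.max(0),plane(c,*p.mean(0),38).round(1))
crop(d,238,165,268,195,20,"wellc")
E
```

```text
cap 254.00344848632812 162.6862030029297 21.8933048248291 [465.1 286.3 125. ] pink [485.4 374.7 120. ]
orange 44 [253.25       181.20454545] [250 178] [257 184] [594.6  26.2  38. ]
```

View pics/wellc.png

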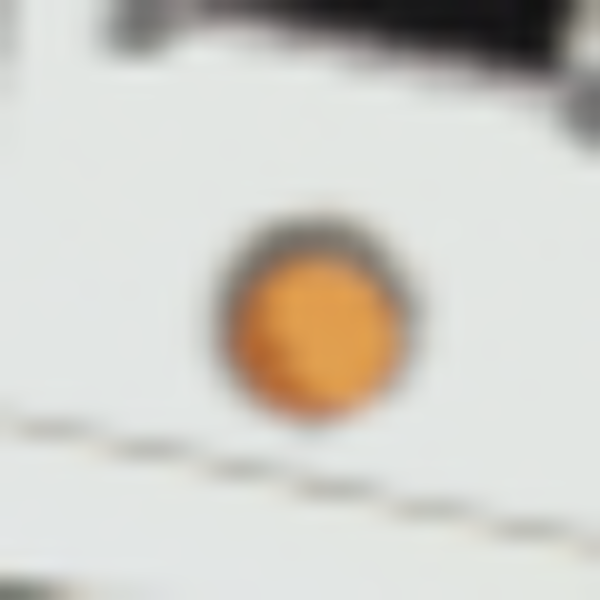

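```bash
python3 -m pendant '[{"dp":[-0.0285,0.0035,0],"turn":[0,0,0],"claw":0.06},{"dp":[-0.0285,0.0035,-0.02],"turn":[0,0,0],"claw":0.06},{"dp":[-0.0285,0.0035,-0.06],"turn":[0,0,0],"claw":0.06},{"dp":[-0.0285,0.0035,-0.06],"turn":[0,0,0],"claw":0.06},{"dp":[-0.0285,0.0035,-0.06],"turn":[0,0,0],"claw":0.06}]';python3 goto.py 465.1 286.3 100 -11
```

```text
t: 14.1
ee_pos: [465.9, 285.9, 156.6]
orientation: [-0.303, -3.125, 0.002]
ft_force: [-0.1, 0.4, 1.4]
width: 60.1
pose [465.9 285.9 156.6] t 14.1 f [-0.1  0.4  1.4] w 60.1 q6 [ 0.53  0.4   1.85 -0.    0.89 -0.85]
dp m [-0.0008  0.0004 -0.0566]
turn [-3.00e-03 -2.00e-03 -3.14e+00] 179.9
turn [ 0.001 -0.002  0.001] 0.2
```

```bash
python3 -m pendant '[{"dp":[-0.001,0.0005,-0.02],"turn":[0,0,0],"claw":0.06},{"dp":[-0.001,0.0005,-0.04],"turn":[0,0,0],"claw":0.06},{"dp":[-0.001,0.0005,-0.056],"turn":[0,0,0],"claw":0.06},{"dp":[-0.001,0.0005,-0.056],"turn":[0,0,0],"claw":0.05},{"dp":[-0.001,0.0005,-0.056],"turn":[0,0,0],"claw":0.02},{"dp":[-0.001,0.0005,-0.056],"turn":[0,0,0],"claw":0.02},{"dp":[-0.001,0.0005,-0.056],"turn":[0,0,0],"claw":0.02},{"dp":[-0.001,0.0005,-0.056],"turn":[0,0,0],"claw":0.02}]';python3 goto.py 465.1 286.3 100 -11
```

```text
t: 14.9
ee_pos: [466.0, 288.2, 102.1]
orientation: [0.3, 3.125, 0.002]
ft_force: [0.2, -0.4, 6.0]
width: 33.7
pose [466.  288.2 102.1] t 14.9 f [ 0.2 -0.4  6. ] w 33.7 q6 [ 0.53  0.48  1.88 -0.    0.78 -0.85]
dp m [-0.0009 -0.0019 -0.0021]
turn [-3.000e-03 -2.000e-03  3.141e+00] 180.0
turn [-0.001  0.002 -0.   ] 0.1
```

```bash
python3 -m pendant '[{"dp":[0,0,0],"turn":[0,0,0],"claw":0.02},{"dp":[0,0,0.015],"turn":[0,0,0],"claw":0.02},{"dp":[0,0,0.06],"turn":[0,0,0],"claw":0.02},{"dp":[0,0,0.11],"turn":[0,0,0],"claw":0.02},{"dp":[0,0,0.16],"turn":[0,0,0],"claw":0.02},{"dp":[0,0,0.2],"turn":[0,0,0],"claw":0.02},{"dp":[0,0,0.2],"turn":[0,0,0],"claw":0.02},{"dp":[0,0,0.2],"turn":[0,0,0],"claw":0.02}]';python3 goto.py 655 27 305 -11;python3 - <<'E'
from h import *
d=shot("scene","s10");crop(d,90,100,290,250,4,"s10c");shot("wrist","w10")
E
```

```text
t: 15.7
ee_pos: [465.2, 287.9, 301.8]
orientation: [0.3, 3.125, 0.002]
ft_force: [-0.8, 0.1, -0.9]
width: 33.2
pose [465.2 287.9 301.8] t 15.7 f [-0.8  0.1 -0.9] w 33.2 q6 [ 0.53  0.22  1.73  0.    1.19 -0.85]
dp m [ 0.1898 -0.2609  0.0032]
turn [-3.000e-03 -2.000e-03  3.141e+00] 180.0
turn [-0.001  0.002 -0.   ] 0.1
```

View pics/s10c.png

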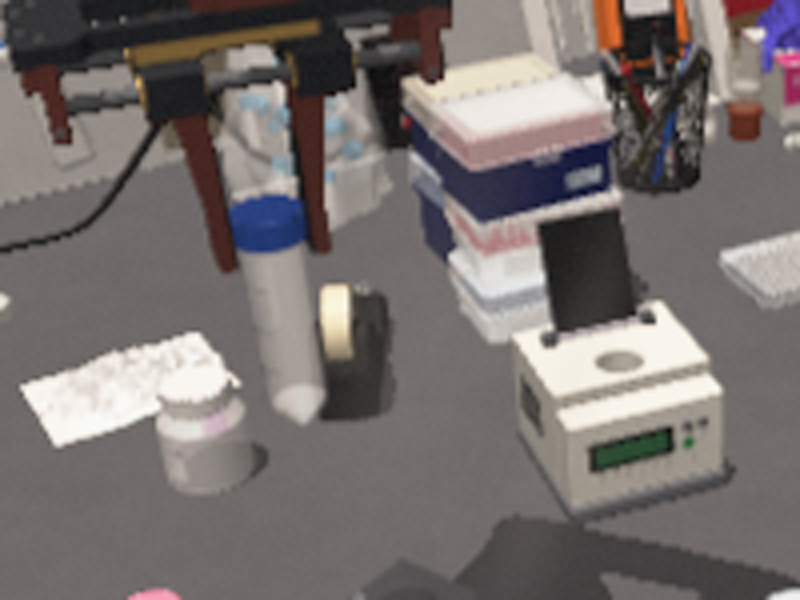

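View pics/w10.png

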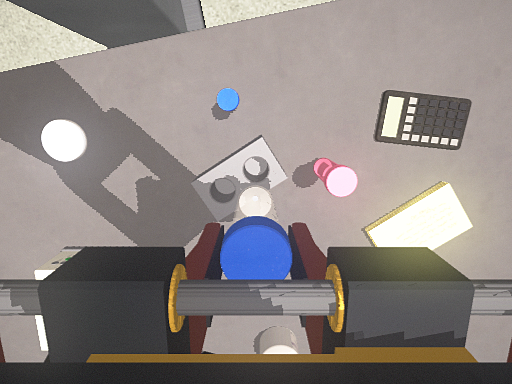

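```bash
python3 - <<'E'
from h import *
e=ctrl.get_obs()["ee_pos"];print(e)
s=cam(load("s10.npy"));w=cam(load("w10.npy"))
ts=(90+303/4-.4,100+420/4-.4)
print("tip seen",ts)
for z in (-90,-94,-98): print(z,"exp scene",proj(s,e+[0,0,z]).round(1),"wrist",proj(w,e+[0,0,z]).round(1))
print("captop exp",proj(s,e+[0,0,26]).round(1),"wrist",proj(w,e+[0,0,26]).round(1))
m=cv2.inRange(cv2.cvtColor(load("w10.npy")["pixels"],cv2.COLOR_BGR2HSV),(100,120,60),(130,255,255)); m[:205]=0
k=max(cv2.findContours(m,0,2)[0],key=cv2.contourArea);print(cv2.minEnclosingCircle(k))
crop(load("w10.npy"),200,130,320,300,3,"w10c")
E
```

```text
[464.22573352 287.30207537 299.49469072]
tip seen (165.35, 204.6)
-90 exp scene [165.5 204.7] wrist [256.5 197.8]
-94 exp scene [165.8 206.4] wrist [256.5 196.6]
-98 exp scene [166.1 208.1] wrist [256.5 195.5]
captop exp [156.1 151.3] wrist [256.8 260.2]
((255.61276245117188, 253.38961791992188), 37.57011413574219)
```

View pics/w10c.png

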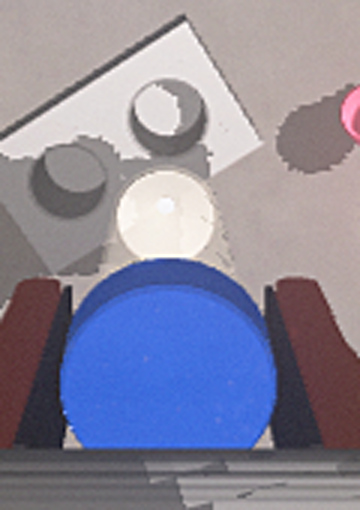

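```bash
python3 -m pendant '[{"dp":[0.19,-0.261,0],"turn":[0,0,0],"claw":0.02},{"dp":[0.19,-0.261,0],"turn":[0,0,0],"claw":0.02},{"dp":[0.19,-0.261,0],"turn":[0,0,0],"claw":0.02},{"dp":[0.19,-0.261,0],"turn":[0,0,0],"claw":0.02},{"dp":[0.19,-0.261,0],"turn":[0,0,0],"claw":0.02},{"dp":[0.19,-0.261,0],"turn":[0,0,0],"claw":0.02},{"dp":[0.19,-0.261,0],"turn":[0,0,0],"claw":0.02},{"dp":[0.19,-0.261,0],"turn":[0,0,0],"claw":0.02}]';python3 -m pendant '[{"dp":[0,0,0],"turn":[0,0,0],"claw":0.02},{"dp":[0,0,0],"turn":[0,0,0],"claw":0.02}]';python3 - <<'E'
from h import *
d=shot("wrist","w11");c=cam(d)
print(ctrl.get_obs()["ee_pos"], proj(c,[593.5,26.5,88]))
E
```

```text
t: 16.6
ee_pos: [655.6, 24.3, 298.3]
orientation: [-0.306, -3.123, 0.001]
ft_force: [-0.1, 0.0, -0.4]
width: 33.5
t: 16.8
ee_pos: [654.0, 28.2, 300.0]
orientation: [-0.299, -3.125, -0.0]
ft_force: [-0.7, 0.1, 0.3]
width: 33.4
[654.13801698  28.3974339  300.44908682] [244.67334143 120.1284468 ]
```

View pics/w11.png

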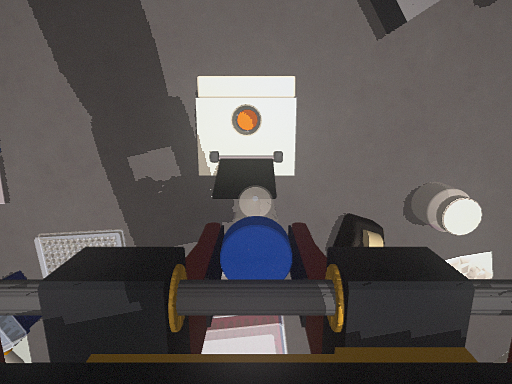

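```bash
python3 - <<'E'
from h import *
d=load("w11.npy");c=cam(d);g=cv2.cvtColor(d["pixels"],cv2.COLOR_BGR2GRAY)
r=g[100:142,225:268];m=((r<200)*255).astype(np.uint8)
k=max(cv2.findContours(m,0,2)[0],key=cv2.contourArea);e=cv2.fitEllipse(k);u,v=e[0][0]+225,e[0][1]+100;print("mouth",u,v,e[1],plane(c,u,v,88).round(1),"exp dia px",32*c["f"]/(c["t"][2]-88))
o=cv2.inRange(cv2.cvtColor(d["pixels"],cv2.COLOR_BGR2HSV),(5,120,100),(25,255,255));p=np.argwhere(o[100:142,225:268]>0)[:,::-1]+[225,100];print("orange",plane(c,*p.mean(0),38).round(1))
for q in [(197,97),(295,97)]: print("deck front",plane(c,*q,88).round(1))
E
python3 goto.py 593.5 26.5 250 -11
```

```text
mouth 246.03835105895996 119.3037223815918 (28.897001266479492, 29.83702850341797) [592.9  28.2  88. ] exp dia px 28.08820988085414
orange [593.5  27.6  38. ]
deck front [559.5 -19.8  88. ]
deck front [579.8  85.3  88. ]
pose [654.1  28.4 300.4] t 16.85 f [ 0.2 -0.4  0.2] w 33.1 q6 [ 0.03  0.4   1.49  0.    1.26 -1.36]
dp m [-0.0606 -0.0019 -0.0504]
turn [ 2.00e-03 -1.00e-03  3.14e+00] 179.9
turn [-0.    -0.001 -0.002] 0.1
```

```bash
python3 -m pendant '[{"dp":[-0.03,0,0],"turn":[0,0,0],"claw":0.02},{"dp":[-0.061,-0.0005,0],"turn":[0,0,0],"claw":0.02},{"dp":[-0.061,-0.0005,-0.03],"turn":[0,0,0],"claw":0.02},{"dp":[-0.061,-0.0005,-0.07],"turn":[0,0,0],"claw":0.02},{"dp":[-0.061,-0.0005,-0.105],"turn":[0,0,0],"claw":0.02},{"dp":[-0.061,-0.0005,-0.11],"turn":[0,0,0],"claw":0.02},{"dp":[-0.061,-0.0005,-0.11],"turn":[0,0,0],"claw":0.02}]';python3 goto.py 593.3 27.7 180 -11;python3 - <<'E'
from h import *
d=shot("scene","s12");crop(d,190,110,290,210,6,"s12c");d=shot("top","t12");crop(d,220,150,290,205,8,"t12c")
E
```

```text
t: 17.55
ee_pos: [593.4, 27.2, 190.6]
orientation: [-0.299, -3.126, 0.0]
ft_force: [0.7, -0.6, -0.1]
width: 33.1
pose [593.4  27.2 190.6] t 17.55 f [ 0.7 -0.6 -0.1] w 33.1 q6 [ 0.03  0.42  1.72  0.    1.   -1.35]
dp m [-0.0001  0.0005 -0.0106]
turn [ 3.00e-03 -0.00e+00  3.14e+00] 179.9
turn [-0.    -0.002 -0.001] 0.1
```

View pics/s12c.png

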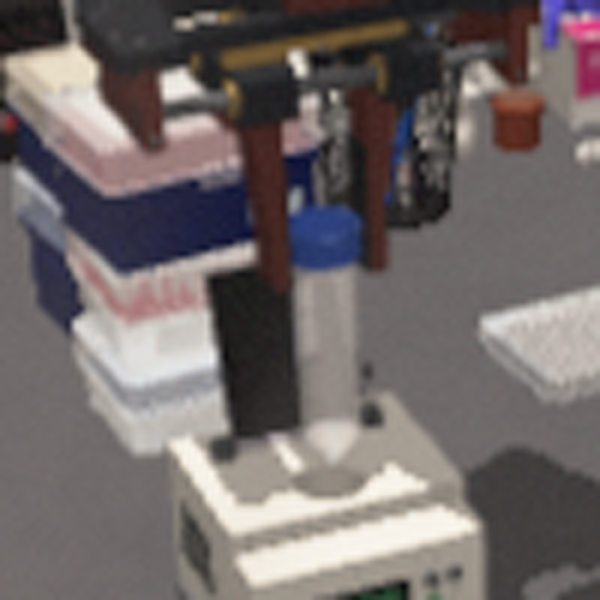

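```bash
python3 -m pendant '[{"dp":[0,0.0005,-0.01],"turn":[0,0,0],"claw":0.02},{"dp":[0,0.0005,-0.02],"turn":[0,0,0],"claw":0.02},{"dp":[0,0.0005,-0.03],"turn":[0,0,0],"claw":0.02},{"dp":[0,0.0005,-0.03],"turn":[0,0,0],"claw":0.02}]';python3 -m pendant '[{"dp":[0,0,-0.01],"turn":[0,0,0],"claw":0.02},{"dp":[0,0,-0.02],"turn":[0,0,0],"claw":0.02},{"dp":[0,0,-0.025],"turn":[0,0,0],"claw":0.02},{"dp":[0,0,-0.025],"turn":[0,0,0],"claw":0.02}]'
```

```text
t: 18.05
ee_pos: [593.2, 27.0, 159.2]
orientation: [-0.301, -3.125, -0.0]
ft_force: [0.8, 1.5, -1.8]
width: 33.2
t: 18.45
ee_pos: [593.6, 27.0, 134.7]
orientation: [-0.301, -3.126, -0.0]
ft_force: [0.8, 3.1, -1.4]
width: 33.3
```

```bash
python3 -m pendant '[{"dp":[0,0.0012,0],"turn":[0,0,0],"claw":0.02},{"dp":[0,0.0012,0],"turn":[0,0,0],"claw":0.02}]';python3 -m pendant '[{"dp":[0,0,0],"turn":[0,0,0],"claw":0.02},{"dp":[0,0,0],"turn":[0,0,0],"claw":0.02}]'
```

```text
t: 18.65
ee_pos: [594.2, 27.8, 136.0]
orientation: [0.3, 3.127, -0.001]
ft_force: [1.4, 0.2, -0.8]
width: 33.2
t: 18.85
ee_pos: [594.2, 27.9, 136.1]
orientation: [0.301, 3.127, -0.0]
ft_force: [0.0, 0.0, -0.2]
width: 33.2
```

Lateral force is cleared. I'll lower onto the plunger in small steps and watch Fz.

```bash
python3 -m pendant '[{"dp":[0,0.0004,-0.004],"turn":[0,0,0],"claw":0.02},{"dp":[0,0.0004,-0.008],"turn":[0,0,0],"claw":0.02},{"dp":[0,0.0004,-0.01],"turn":[0,0,0],"claw":0.02},{"dp":[0,0.0004,-0.01],"turn":[0,0,0],"claw":0.02}]';python3 -m pendant '[{"dp":[0,0,-0.003],"turn":[0,0,0],"claw":0.02},{"dp":[0,0,-0.005],"turn":[0,0,0],"claw":0.02},{"dp":[0,0,-0.005],"turn":[0,0,0],"claw":0.02}]';python3 -m pendant '[{"dp":[0,0,-0.003],"turn":[0,0,0],"claw":0.02},{"dp":[0,0,-0.003],"turn":[0,0,0],"claw":0.02}]'
```

```text
t: 19.25
ee_pos: [594.3, 28.4, 125.7]
orientation: [0.301, 3.127, -0.0]
ft_force: [-0.5, 0.2, 4.2]
width: 33.3
t: 19.55
ee_pos: [594.3, 28.4, 120.8]
orientation: [0.301, 3.127, 0.0]
ft_force: [-0.6, -0.4, 5.8]
width: 33.5
t: 19.75
ee_pos: [596.0, 28.3, 119.8]
orientation: [0.3, 3.123, 0.0]
ft_force: [-1.0, 0.1, 16.2]
width: 33.4
```

```bash
python3 -m pendant '[{"dp":[0,0,-0.001],"turn":[0,0,0],"claw":0.02},{"dp":[0,0,-0.001],"turn":[0,0,0],"claw":0.02}]';python3 -m pendant '[{"dp":[0,0,0],"turn":[0,0,0],"claw":0.02},{"dp":[0,0,0],"turn":[0,0,0],"claw":0.02},{"dp":[0,0,0],"turn":[0,0,0],"claw":0.02},{"dp":[0,0,0],"turn":[0,0,0],"claw":0.02},{"dp":[0,0,0],"turn":[0,0,0],"claw":0.02}]';python3 - <<'E'
from h import *
d=shot("scene","s13");crop(d,190,110,290,210,6,"s13c");d=shot("wrist","w13");d=shot("top","t13")
c=cam(load("s13.npy"));e=ctrl.get_obs()["ee_pos"];print(e,ctrl.get_obs()["ft_force"])
print("captop exp if stop:",(proj(c,[593.5,28,144])-[190,110])*6,"capbottom",(proj(c,[593.5,28,129])-[190,110])*6)
E
```

```text
t: 19.95
ee_pos: [596.3, 28.3, 119.6]
orientation: [0.3, 3.122, 0.0]
ft_force: [-2.6, -0.9, 21.3]
width: 33.2
t: 20.45
ee_pos: [596.2, 28.3, 119.6]
orientation: [0.3, 3.122, 0.0]
ft_force: [-2.1, -0.8, 21.4]
width: 33.3
[596.21950931  28.29478363 119.61715402] [-2.04120001 -1.51402961 22.02493716]
captop exp if stop: [321.49450244 364.28077312] capbottom [322.88413488 394.50640621]
```

View pics/s13c.png

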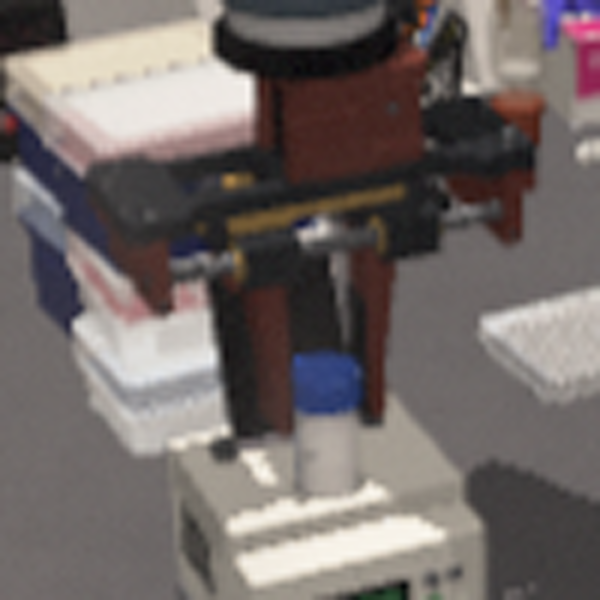

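View pics/w13.png

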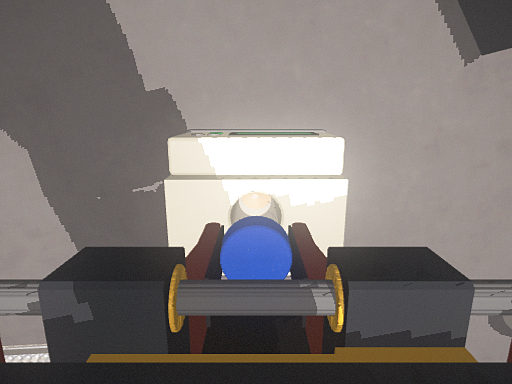

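View pics/t13.png

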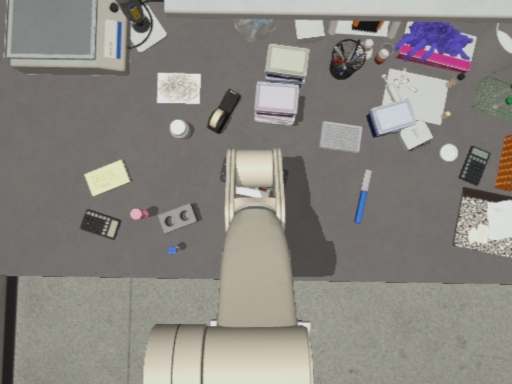

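```bash
python3 - <<'E'
from h import *
o=ctrl.get_obs();print(o["ft_force"],o["ee_pos"],o["width"],o["t"]);print(ctrl.close_job())
E
```

```text
[-2.04120001 -1.51402961 22.02493716] [596.21950931  28.29478363 119.61715402] 32.968507335292664 20.6
the job is handed in; nothing more can be done
None
```

The job is done and handed in at 20.6 s, with the gripper still holding the tube pressed against the plunger's stop.

**Cover:** I picked up the pry tool, put its blade under the lip and swung the cover back until it met its end stop (about 6 N of resistance). The next pictures showed it still fully open. I then laid the tool flat on the worktop near where it had been.

**Tube:** I lifted the blue-capped tube out of the block and lowered it into the well. It brushed the well wall on the way down at about 3 N sideways, so I moved it 1.2 mm to clear that before pressing.

**Pressing:**
- **Spring:** the push rose as the spring should, 4.2 N and then 5.8 N.
- **Stop:** it then stiffened sharply, with the tip within about 1 mm of the stop height.
- **Hold:** it stayed steady at 21–22 N for the last 0.5 s, with about 2.5 N sideways. The tool tip sits about 2 mm off in x under that load.

**Disagreement:** one picture put the tube's tip 90 mm below the finger ends, but the grasp height gave 94 mm. The spring forces, the stop height and the cap's height in the last view fit 94 mm.

**Bystanders:** the jar and well plate were unmoved in the last top view. The arm hid the dish there; I last saw it in place before the tube was moved, and nothing came near it afterwards.

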